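# Set the eccentric guide roller of a stone saw's lane to its gauge

## Robot

A 6-joint arm with a two-finger parallel gripper is mounted at the origin on the work surface. World frame = base frame: x ahead of the robot, y to its left, z up, the work surface at z = 0. Lengths are in m, angles in degrees, forces in N, time in s.
With the tool pointing down it reaches from about 0.25 to 0.725 m from the base axis. Payload 9.7 kg.
Tool frame: the origin (TCP) lies at the very end of the fingers, on their centre line; the grasp point (between the pads) lies 19 mm behind it (bot.grip_point_offset is the distance from the TCP to the grasp point, in m); y points along the fingers, x is the direction in which the jaws open and shut, and the axes are right-handed (so a half turn about y gives the same grasp; the last joint's range is limited). The gripper opens to 85 mm and grips with 20 to 120 N. Pads are 22 mm wide; open, the fingers measure 114 mm over their backs; the gripper's body (76 mm by 85 mm) begins 54 mm behind the grasp point. The pads swing forward as they close: fully open they stand 13 mm farther back than shut.
Start: joints at [77.006, 4.979, 10.078, 95.1, 0, 90], TCP at [0.124, 0.536, 0.231] pointing down, gripper open.
Joint ranges: [-179.16, 179.16], [-48.56, 103.87], [-65.8, 70.77], [-126.05, 130.52], [-82.76, 87.17], [-180, 180]. Speed limits (degrees/s): [127.2, 127.2, 147.25, 180, 180, 180].

## Interface

Orientations are given as [roll, pitch, yaw] about the fixed x, y, z axes, in that order (R = Rz(yaw) Ry(pitch) Rx(roll)).
In Python, from workcell import bot gives the robot as it stands.
- The arm moves only by the shell command python3 -m inch 'ROWS' [FORCE]. ROWS is JSON, a list of rows, each a list of 3 entries, a list of its own where there are three numbers: the shift along the tool's x, y, z in mm, then the turn, a rotation vector about the tool's x, y, z in rad, then the finger opening in mm, from 0 to 85.4. In form: [[[x, y, z], [ax, ay, az], grip], ...]. A call has 1 to 20 rows; each row is the pose to reach, as a shift and turn from the pose measured when the call began, along the tool's axes at that moment; what a row does not reach only later rows make up. A row lasts 1/10 s, in which the tool goes at most 50 mm and 8.59 degrees, less where a joint would pass 70% of its speed; a pose out of reach is approached as far as the arm can. A call with a gripper value outside its range is refused whole. The fingers move at their own pace and stop on an object; FORCE is the grip in N (left out, the last holds). Time passes only in rows, so rows that repeat a pose let the fingers close. It gives the time, the measured TCP pose, the force and the opening at its end, in the units of the state.
- bot.get_obs(): the state, without advancing time (a new reading comes with each control period).
- bot.camera(name): name is "side" or "top"; returns a dict with "frame" (420x560x3 uint8, red, green, blue), "mtx" (3x3 intrinsics, pixels), "origin" and "orientation" of the camera in the world. Camera axes: x right, y down, z forward; pixel columns grow to the right and rows downward; lengths in m; the calibration is good to about 2 mm. A picture is of the moment at which its call begins. There is no depth.
- bot.job_done(): hands the job in, once; it reports no verdict.
Trained networks look in a picture, given as the dict that the camera call returned (one of the last four; its "shot" number tells which), for a name from the list of things; names that differ only in an ending like _2 or _b are one class to them, and where a whole thing is asked for, a point or a joint stands for the part that bears it (a point fixed in the world has none). Each returns a list of dicts, best first, with "confidence" (0 to 1); they miss things now and then, are a little off and sometimes report something else, mostly with a low value. They report only what shows in the picture. A call takes as long as a camera call. They do not tell look-alikes from the thing itself.
- bot.search_frame(picture, name): "box" ([left, top, right, bottom] in pixels, round what is visible of it).
- bot.cut_out(picture, name): "region" (420x560 bool, what is visible of it) and "box" ([left, top, right, bottom] in pixels, round what is visible of it).
The state is a dict: "time": time; "q": joint angles; "qd": joint speeds; "joint_efforts": joint torques, N m; "ee_pos": TCP position; "tcp_rot": TCP orientation; "wrist_force": force on the tool from outside, world axes, zero at the start; "torque": the same for the moment, N m; "opening": finger opening in m.
Only numpy, scipy, OpenCV 4.12 (cv2) and the standard library are available. Lean on these libraries where they do the work, as an engineer would, in place of code of your own. Each camera call takes 0.05 s, during which the arm holds its last target. There are 200 camera calls.

## Task

On the guide lane of the stone saw, turn the eccentric roller (the one with the bar on top) anticlockwise until its gap to the fence is about 5 mm wider than the 30 mm gauge bar; the bar's pointed end then lies along the lane. Then check the gap by sliding the gauge along the lane by its post until its nose is about 6 cm past the roller's turning axis, and leave it lying flat there in the gap, with the roller still set.

Things in the scene. Friction and masses are not known exactly. Their poses are not given: they have to be found in the camera images.
- guide: Fixed steel lane bed 150 (x) x 400 (y, lane direction) x 10 mm; origin at the centre of its underside, z up. Fence on the +x side: inner face x = 45, top at z = 32 mm. Low lip: face x = 5, top z = 15. Beside the lip two steel rollers: the eccentric with a bar on top (axis x = -20, y = 30), and a smaller plain fixed one without bar (x = -22, y = 155, not used). The gauge slides to +y.
- eccentric (a joint): Eccentric roller's angle, 0 to 2.8 rad, growing anticlockwise from above; 0.2 N m friction, stays where left. Disc radius 30 mm, z 17 to 31 mm, its centre 14 mm off the axis towards the bar's point. At 0 the point faces the fence (guide's +x); at pi/2 it lies along the lane (guide's +y). Gap to fence = 35 - 14 cos(angle) mm. Starts at 0.25 to 0.75, too tight for the gauge.
- eccentric_grip (a point): Middle of the dark steel bar on the eccentric roller, on its turning axis, 52 mm above the bench. The bar is 12 mm thick, 28 mm high (38 to 66 mm above the bench); from the axis it reaches 22 mm to its blunt end, 32 mm to its pointed end. The point turns with it: x axis along the bar to the point, z up.
- gauge_post (a point): Middle of the gauge's upright post, 56 mm above the bench; post 16 x 16 mm, 48 high (32 to 80 mm above the bench). The gauge is a loose aluminium bar 30 wide, 140 long, 22 mm high, 0.35 kg, flat on the bed between fence and lip, its length (point's y axis) along the lane. The post is on its centre line: the nose lies 128 mm ahead of the post's middle (+y), the tail 12 mm behind.
Mind the look-alikes: they are no part of the job. Leave any blue, turquoise or yellow look-alike of the part that bears gauge_post alone.

How it is judged:
By the outcome, as a careful person would: the job done as asked, in the order asked, and still so for the second after the job is handed in, with the robot touching nothing.
It also fails if it takes over 48 s, if anything falls off the work surface, if the arm or the gripper's body presses on something with over 40 N, if the wrist force passes 120 N, or if a joint passes its speed limit or range.

## Working session

There is one attempt and no reset: what is moved stays moved. The work goes in short steps, Python scripts to look and compute and a shell command to move; the robot and the scene stay as the last step left them, time stands still between calls to the robot, and variables do not carry over. Pictures are saved under pics/ and viewed, about 8 in all and at most 12, crops included, and the job is handed in when it is done.

```bash
mkdir -p pics; ls
python3 - <<'E'
from workcell import bot
import cv2, numpy as np
o=bot.get_obs(); print(o)
ims=[]
for n in ("side","top"):
    c=bot.camera(n); print(n,c["mtx"],c["origin"],c["orientation"])
    cv2.imwrite(f"pics/{n}0.png",c["frame"][...,::-1])
    for t in ("guide","eccentric","eccentric_grip","gauge_post"):
        print(t,[(np.round(d["box"]).tolist(),round(d["confidence"],2)) for d in bot.search_frame(c,t)])
E
```

```text
pics
{'time': 0.0, 'q': array([ 7.70069605e+01,  5.01153278e+00,  1.00330868e+01,  9.50999821e+01,
       -2.57738298e-04,  8.99994510e+01]), 'qd': array([-0.07025474,  0.04493828, -0.06425833, -0.02246892,  0.01565462,
        0.0323027 ]), 'joint_efforts': array([ 6.14519831e-05, -5.20388496e+01,  4.64806259e+01,  1.63683062e-02,
       -4.38939799e-05, -6.66368933e-06]), 'ee_pos': array([0.12360518, 0.53568407, 0.23056668]), 'tcp_rot': array([-9.00002570e+01,  7.84281221e-02,  7.70075095e+01]), 'wrist_force': array([ 0.1398529 ,  0.37862962, -0.37665534]), 'torque': array([-0.03542998,  0.04755076,  0.04583967]), 'opening': 0.08540188350881961}
side [[546.54711668   0.         275.51601964]
 [  0.         546.54711668 213.55751024]
 [  0.           0.           1.        ]] [0.18703573 0.55857802 0.54553882] [-121.08054434   -1.42378983 -151.44503446]
guide [([138.0, 213.0, 297.0, 416.0], 0.79)]
eccentric [([211.0, 279.0, 258.0, 322.0], 0.68)]
eccentric_grip [([210.0, 278.0, 259.0, 322.0], 0.76)]
gauge_post [([138.0, 201.0, 157.0, 255.0], 0.79), ([396.0, 232.0, 487.0, 303.0], 0.68), ([268.0, 172.0, 286.0, 216.0], 0.62)]
top [[410.07084773   0.         276.75175503]
 [  0.         410.07084773 212.27740084]
 [  0.           0.           1.        ]] [ 0.37439022 -0.10186721  0.75810187] [-167.71191028    0.18816819  -89.68114312]
guide [([98.0, 146.0, 329.0, 284.0], 0.6)]
eccentric [([183.0, 201.0, 213.0, 238.0], 0.75)]
eccentric_grip [([180.0, 205.0, 212.0, 238.0], 0.58)]
gauge_post [([229.0, 65.0, 290.0, 124.0], 0.76), ([218.0, 159.0, 292.0, 202.0], 0.73), ([315.0, 315.0, 351.0, 401.0], 0.59)]
```

View pics/top0.png

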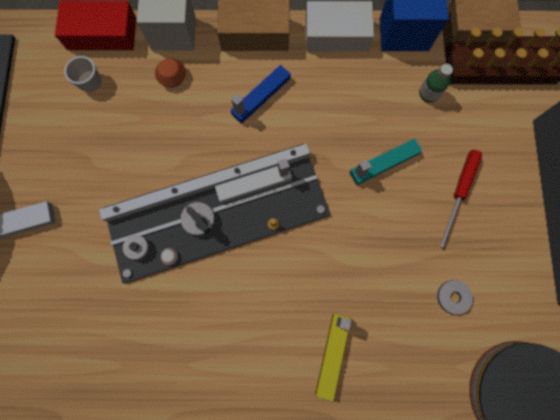

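View pics/side0.png

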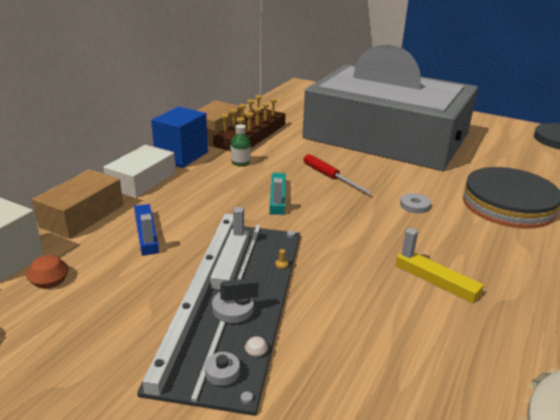

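```bash
cat > h.py <<'E'
import numpy as np, cv2
from scipy.spatial.transform import Rotation as R
def rot(rpy): return R.from_euler("xyz",rpy,degrees=True)
def proj(c,P):
    p=rot(c["orientation"]).inv().apply(np.atleast_2d(P)-c["origin"]); u=p@np.array(c["mtx"]).T
    return u[:,:2]/u[:,2:]
def back(c,uv,z):
    uv=np.atleast_2d(uv).astype(float); d=np.c_[uv,np.ones(len(uv))]@np.linalg.inv(c["mtx"]).T
    d=rot(c["orientation"]).apply(d); o=np.array(c["origin"]); return o+d*((z-o[2])/d[:,2])[:,None]
E
python3 - <<'E'
from workcell import bot
from h import *
c=bot.camera("top"); f=c["frame"][...,::-1]
cv2.imwrite("pics/topc.png",cv2.resize(f[135:290,85:345],None,fx=3,fy=3,interpolation=cv2.INTER_CUBIC))
cv2.imwrite("pics/sidec.png",cv2.resize(bot.camera("side")["frame"][195:415,130:310,::-1],None,fx=2.7,fy=2.7,interpolation=cv2.INTER_CUBIC))
E
```

```text
(no output)
```

View pics/topc.png

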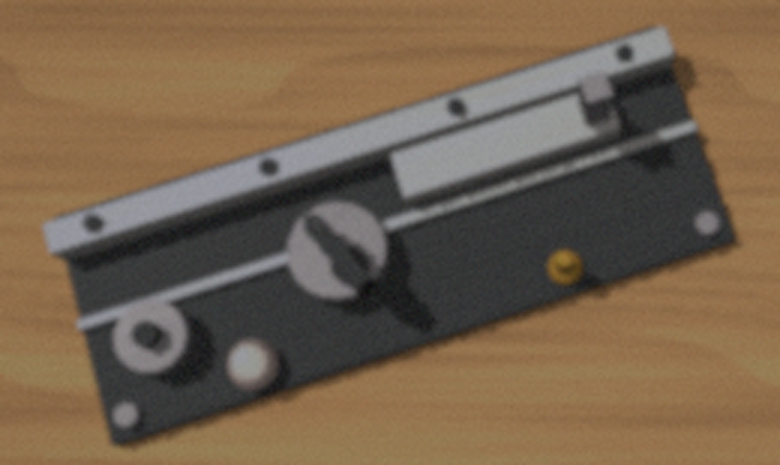

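View pics/sidec.png

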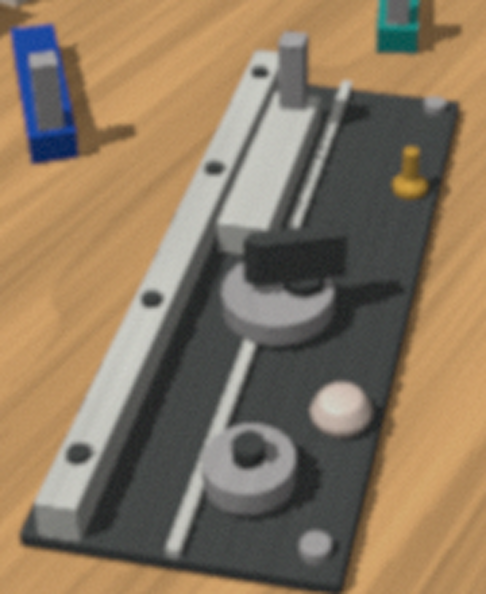

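```bash
cat >> h.py <<'E'
def G(p,P):  # guide mm -> world m
    P=np.atleast_2d(P)/1000.; return R.from_euler("z",p[2]).apply(P)+[p[0],p[1],0]
E
python3 - <<'E'
from workcell import bot
from h import *
from scipy.optimize import least_squares
t=bot.camera("top"); s=bot.camera("side")
def ft(l): return np.array(l)/3+[85,135]
def fs(l): return np.array(l)/2.7+[130,195]
Tm=[(-75,200,10),(-75,-200,10),(45,200,32),(45,-200,32)]; Tu=ft([(116,443),(736,242),(58,254),(674,55)])
Sm=[(-75,200,10),(-75,-200,10),(75,200,10),(45,200,32)]; Su=fs([(342,588),(458,101),(24,537),(82,506)])
f=lambda p: np.r_[(proj(t,G(p,Tm))-Tu).ravel(),(proj(s,G(p,Sm))-Su).ravel()]
best=min((least_squares(f,[.3,.1,a],loss="soft_l1") for a in np.arange(0,6.3,.7)),key=lambda r:r.cost)
p=best.x; print(p,np.degrees(p[2]),np.round(best.fun.reshape(-1,2),1).tolist())
np.save("p.npy",p)
print("axis",G(p,[-20,30,52]))
# check disc: circle top at z31, bar angle
for th in (.25,.5,.75):
    c,sn=np.cos(th),np.sin(th)
    P=[(-20,30,66),(-20+32*c,30+32*sn,66),(-20-22*c,30-22*sn,66),(-20+14*c,30+14*sn,31)]
    print(th,((proj(t,G(p,P))-[85,135])*3).round().tolist(),((proj(s,G(p,P))-[130,195])*2.7).round().tolist())
w=back(t,ft([(596,84)]),.080)[0]; print("post",w, R.from_euler("z",-p[2]).apply(w-[p[0],p[1],0])*1000)
w=back(t,ft([(337,250)]),.031)[0]; print("disc", R.from_euler("z",-p[2]).apply(w-[p[0],p[1],0])*1000)
E
```

```text
[0.53798382 0.0150164  6.61490494] 379.006134904371 [[-1.9, 2.4], [0.1, -0.5], [-3.3, 1.0], [-0.1, -0.0], [1.2, -2.7], [1.0, -1.5], [-1.4, -2.5], [-0.9, 0.0]]
axis [[0.50930407 0.03686752 0.052     ]]
0.25 [[339.0, 258.0], [310.0, 212.0], [358.0, 289.0], [338.0, 250.0]] [[306.0, 229.0], [244.0, 231.0], [348.0, 228.0], [280.0, 282.0]]
0.5 [[339.0, 258.0], [299.0, 221.0], [366.0, 283.0], [333.0, 253.0]] [[306.0, 229.0], [246.0, 241.0], [346.0, 222.0], [281.0, 286.0]]
0.75 [[339.0, 258.0], [291.0, 232.0], [372.0, 276.0], [330.0, 258.0]] [[306.0, 229.0], [252.0, 250.0], [341.0, 216.0], [283.0, 290.0]]
post [ 0.60977743 -0.11034713  0.08      ] [  27.05262099 -141.91015667   80.        ]
disc [-6.41951244 34.01914611 31.        ]
```

```bash
cat >> h.py <<'E'
def goal(pos,yaw):
    from workcell import bot
    o=bot.get_obs(); r=rot(o["tcp_rot"]); g=rot([-90,0,yaw])
    print("t",round(o["time"],2),"at",o["ee_pos"].round(4),o["tcp_rot"].round(1),"F",o["wrist_force"].round(1),"op",round(o["opening"]*1000,1))
    print("shift",(r.inv().apply(np.array(pos)-o["ee_pos"])*1000).round(1).tolist(),"turn",(r.inv()*g).as_rotvec().round(3).tolist())
E
python3 -c "
from h import *
goal([.5093,.0369,.12],19+16.5-90)"
```

```text
t 0.7 at [0.1237 0.5359 0.2313] [-90.  -0.  77.] F [-0.6 -0.9  0.3] op 85.7
shift [-399.5, 111.3, -488.0] turn [-0.0, 2.295, 0.0]
```

```bash
python3 -m inch '[[[-399.5,111.3,-488],[0,2.295,0],60],[[-399.5,111.3,-488],[0,2.295,0],60],[[-399.5,111.3,-488],[0,2.295,0],60],[[-399.5,111.3,-488],[0,2.295,0],60],[[-399.5,111.3,-488],[0,2.295,0],60],[[-399.5,111.3,-488],[0,2.295,0],60],[[-399.5,111.3,-488],[0,2.295,0],60],[[-399.5,111.3,-488],[0,2.295,0],60],[[-399.5,111.3,-488],[0,2.295,0],60],[[-399.5,111.3,-488],[0,2.295,0],60],[[-399.5,111.3,-488],[0,2.295,0],60],[[-399.5,111.3,-488],[0,2.295,0],60],[[-399.5,111.3,-488],[0,2.295,0],60],[[-399.5,111.3,-488],[0,2.295,0],60],[[-399.5,111.3,-488],[0,2.295,0],60],[[-399.5,111.3,-488],[0,2.295,0],60],[[-399.5,111.3,-488],[0,2.295,0],60],[[-399.5,111.3,-488],[0,2.295,0],60],[[-399.5,111.3,-488],[0,2.295,0],60],[[-399.5,111.3,-488],[0,2.295,0],60]]'
python3 - <<'E'
from workcell import bot
from h import *
p=np.load("p.npy"); goal([.5093,.0369,.038],-54.5)
im=[]
for n,(a,b,u,v) in {"side":(180,350,150,330),"top":(120,290,120,300)}.items():
    c=bot.camera(n); f=c["frame"][...,::-1].copy()
    k=4; g=cv2.resize(f[a:b,u:v],None,fx=k,fy=k,interpolation=cv2.INTER_CUBIC)[:590]
    im.append(g[:,:400*2][:, :720])
cv2.imwrite("pics/a.png",cv2.resize(np.hstack(im),None,fx=.55,fy=.55))
E
```

```text
time: 2.7
ee_pos: [0.5093, 0.037, 0.1201]
tcp_rot: [-90.0, -0.0, -54.4]
wrist_force: [0.5, 1.3, -0.5]
opening: 0.0603
t 2.7 at [0.5093 0.037  0.1201] [-90.   -0.  -54.4] F [ 0.5  1.3 -0.5] op 60.3
shift [0.1, 82.1, -0.1] turn [-0.0, 0.001, 0.0]
```

View pics/a.png

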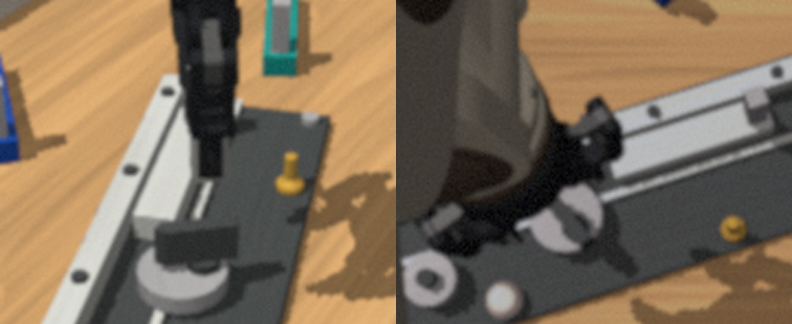

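```bash
python3 -m inch '[[[0,40,0],[0,0,0],40],[[0,80,0],[0,0,0],40],[[0,80,0],[0,0,0],40],[[0,80,0],[0,0,0],5],[[0,80,0],[0,0,0],5],[[0,80,0],[0,0,0],5],[[0,80,0],[0,0,0],5],[[0,80,0],[0,0,0],5],[[0,80,0],[0,0,0],5]]' 30
python3 -c "
from h import *
goal([.5093,.0369,.040],19)"
```

```text
time: 3.7
ee_pos: [0.5106, 0.0372, 0.0424]
tcp_rot: [-89.8, -0.1, -54.4]
wrist_force: [-1.1, -0.7, 7.2]
opening: 0.0115
t 3.7 at [0.5106 0.0372 0.0424] [-89.8  -0.1 -54.4] F [-1.1 -0.7  7.2] op 11.5
shift [-0.5, 2.4, -1.2] turn [-0.002, -1.282, 0.003]
```

```bash
python3 -m inch '[[[0,0,0],[0,-0.1,0],5],[[0,0,0],[0,-0.2,0],5],[[0,0,0],[0,-0.3,0],5],[[0,0,0],[0,-0.4,0],5],[[0,0,0],[0,-0.5,0],5],[[0,0,0],[0,-0.6,0],5],[[0,0,0],[0,-0.6,0],5]]' 40
python3 -c "
from h import *
goal([.5093,.0369,.042],19)"
```

```text
time: 4.4
ee_pos: [0.5109, 0.037, 0.0425]
tcp_rot: [-89.9, -0.2, -20.0]
wrist_force: [2.7, -1.1, -9.4]
opening: 0.0106
t 4.4 at [0.5109 0.037  0.0425] [-89.9  -0.2 -20. ] F [ 2.7 -1.1 -9.4] op 10.6
shift [-1.4, 0.5, -0.7] turn [-0.0, -0.68, 0.004]
```

```bash
python3 -m inch '[[[0,0,0],[0,-0.1,0],5],[[0,0,0],[0,-0.2,0],5],[[0,0,0],[0,-0.3,0],5],[[0,0,0],[0,-0.4,0],5],[[0,0,0],[0,-0.5,0],5],[[0,0,0],[0,-0.6,0],5],[[0,0,0],[0,-0.68,0],5],[[0,0,0],[0,-0.68,0],5],[[0,0,0],[0,-0.68,0],5]]' 
python3 -c "
from h import *
goal([.5093,.0369,.12],19)"
```

```text
time: 5.3
ee_pos: [0.5112, 0.037, 0.0425]
tcp_rot: [-90.1, -0.2, 18.8]
wrist_force: [6.1, -1.1, -10.5]
opening: 0.0113
t 5.3 at [0.5112 0.037  0.0425] [-90.1  -0.2  18.8] F [  6.1  -1.1 -10.5] op 11.3
shift [-1.5, -77.5, 0.4] turn [0.001, -0.004, 0.004]
```

```bash
python3 -m inch '[[[0,0,0],[0,0,0],40],[[0,0,0],[0,0,0],40],[[0,0,0],[0,0,0],40],[[0,-20,0],[0,0,0],40],[[0,-60,0],[0,0,0],40],[[0,-100,0],[0,0,0],40],[[0,-100,0],[0,0,0],40]]' 
python3 -c "
from h import *
p=np.load('p.npy')
t=G(p,[27.3,-142,150])[0];print(t)
goal(t,19)"
```

```text
time: 6.0
ee_pos: [0.513, 0.0372, 0.1486]
tcp_rot: [-90.2, -0.7, 18.7]
wrist_force: [0.0, 0.2, -0.4]
opening: 0.04
[ 0.61004058 -0.11035151  0.15      ]
t 6.0 at [0.513  0.0372 0.1486] [-90.2  -0.7  18.7] F [ 0.   0.2 -0.4] op 40.0
shift [44.6, -0.2, -170.9] turn [0.004, -0.005, 0.013]
```

```bash
python3 -m inch '[[[44.6,0,-171],[0.004,-0.005,0.013],40],[[44.6,0,-171],[0.004,-0.005,0.013],40],[[44.6,0,-171],[0.004,-0.005,0.013],40],[[44.6,0,-171],[0.004,-0.005,0.013],40],[[44.6,0,-171],[0.004,-0.005,0.013],40],[[44.6,0,-171],[0.004,-0.005,0.013],40]]'
python3 - <<'E'
from workcell import bot
from h import *
p=np.load("p.npy"); goal(G(p,[27.3,-142,42])[0],19)
im=[]
for n,(a,b,u,v) in {"side":(180,410,150,310),"top":(130,290,130,310)}.items():
    c=bot.camera(n); g=c["frame"][a:b,u:v,::-1]
    im.append(cv2.resize(g,None,fx=550/g.shape[0],fy=550/g.shape[0],interpolation=cv2.INTER_CUBIC)[:,:400])
    P=[(-20,30,66),(-20,62,66),(-20,8,66),(-20,44,31)]
    print(n,((proj(c,G(p,P))-[u,a])*550/g.shape[0]).round().tolist())
    q=R.from_euler("z",19,degrees=True).apply([[.0,0,0]])+bot.get_obs()["ee_pos"]; print(((proj(c,q)-[u,a])*550/g.shape[0]).round())
cv2.imwrite("pics/b.png",np.hstack(im))
E
```

```text
time: 6.6
ee_pos: [0.6098, -0.1108, 0.1491]
tcp_rot: [-89.9, 0.1, 18.9]
wrist_force: [0.8, 0.3, 1.0]
opening: 0.0404
t 6.6 at [ 0.6098 -0.1108  0.1491] [-89.9   0.1  18.9] F [0.8 0.3 1. ] op 40.4
shift [0.5, 107.1, 0.2] turn [-0.001, -0.002, -0.001]
side [[223.0, 239.0], [211.0, 273.0], [231.0, 217.0], [218.0, 300.0]]
[[209. -23.]]
top [[233.0, 312.0], [172.0, 333.0], [275.0, 299.0], [220.0, 334.0]]
[[529.  64.]]
```

View pics/b.png

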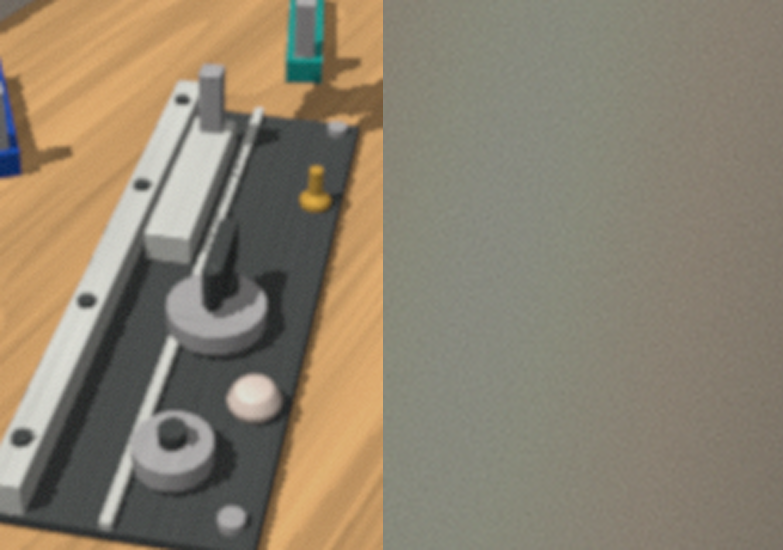

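```bash
python3 -m inch '[[[0,40,0],[0,0,0],40],[[0,80,0],[0,0,0],40],[[0,105,0],[0,0,0],40],[[0,105,0],[0,0,0],40],[[0,105,0],[0,0,0],10],[[0,105,0],[0,0,0],10],[[0,105,0],[0,0,0],10],[[0,105,0],[0,0,0],10],[[0,105,0],[0,0,0],10],[[0,105,0],[0,0,0],10]]' 25
python3 - <<'E'
from h import *
p=np.load('p.npy')
from workcell import bot
o=bot.get_obs();e=o["ee_pos"]
print(R.from_euler("z",-p[2]).apply(e-[p[0],p[1],0])*1000)
goal(G(p,[27.5,-38,44])[0],19)
E
```

```text
time: 7.7
ee_pos: [0.6105, -0.1095, 0.0469]
tcp_rot: [-90.0, -0.1, 19.0]
wrist_force: [-0.8, 2.2, 7.0]
opening: 0.0154
[  28.01328008 -141.34880613   46.9198103 ]
t 7.7 at [ 0.6105 -0.1095  0.0469] [-90.   -0.1  19. ] F [-0.8  2.2  7. ] op 15.4
shift [-0.5, 2.9, 103.3] turn [0.0, 0.0, 0.002]
```

```bash
python3 -m inch '[[[0,0,6],[0,0,0],10],[[0,0,14],[0,0,0],10],[[0,0,22],[0,0,0],10],[[0,0,30],[0,0,0],10],[[0,0,38],[0,0,0],10],[[0,0,46],[0,0,0],10],[[0,0,50],[0,0,0],10]]'
python3 - <<'E'
from workcell import bot
from h import *
p=np.load("p.npy"); goal(G(p,[27.5,-38,46.9])[0],19)
c=bot.camera("side"); g=c["frame"][190:350,160:300,::-1]
cv2.imwrite("pics/c.png",cv2.resize(g,None,fx=3.6,fy=3.6,interpolation=cv2.INTER_CUBIC))
E
```

```text
time: 8.4
ee_pos: [0.5939, -0.0613, 0.047]
tcp_rot: [-90.0, -0.1, 19.1]
wrist_force: [0.4, -1.7, -1.0]
opening: 0.0157
t 8.4 at [ 0.5939 -0.0613  0.047 ] [-90.   -0.1  19.1] F [ 0.4 -1.7 -1. ] op 15.7
shift [-0.5, 0.1, 52.4] turn [-0.0, 0.001, 0.002]
```

View pics/c.png

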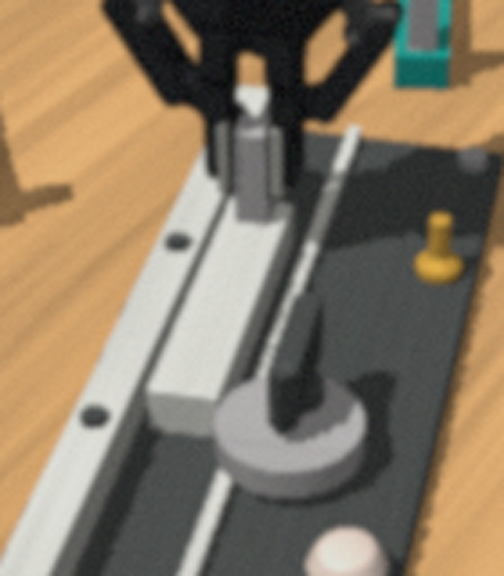

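```bash
python3 -m inch '[[[-0.3,0,6],[0,0,0],10],[[-0.3,0,14],[0,0,0],10],[[-0.3,0,22],[0,0,0],10],[[-0.3,0,30],[0,0,0],10],[[-0.3,0,38],[0,0,0],10],[[-0.3,0,46],[0,0,0],10],[[-0.3,0,52],[0,0,0],10],[[-0.3,0,52],[0,0,0],10]]'
python3 - <<'E'
from workcell import bot
from h import *
p=np.load("p.npy"); goal(G(p,[27.5,-38,46.9])[0],19)
c=bot.camera("side"); g=c["frame"][200:360,150:290,::-1]
cv2.imwrite("pics/d.png",cv2.resize(g,None,fx=3.6,fy=3.6,interpolation=cv2.INTER_CUBIC))
for P in [(12.5,90,32),(42.5,90,32),(-20,44,31),(-20,62,66)]: print(P,((proj(c,G(p,P))-[150,200])*3.6).round().tolist())
E
```

```text
time: 9.25
ee_pos: [0.5762, -0.0109, 0.047]
tcp_rot: [-89.9, -0.1, 19.1]
wrist_force: [-0.3, 1.4, -1.2]
opening: 0.0154
t 9.25 at [ 0.5762 -0.0109  0.047 ] [-89.9  -0.1  19.1] F [-0.3  1.4 -1.2] op 15.4
shift [-0.2, 0.1, -1.0] turn [-0.001, 0.002, 0.002]
(12.5, 90, 32) [[217.0, 446.0]]
(42.5, 90, 32) [[141.0, 435.0]]
(-20, 44, 31) [[328.0, 380.0]]
(-20, 62, 66) [[317.0, 339.0]]
```

View pics/d.png

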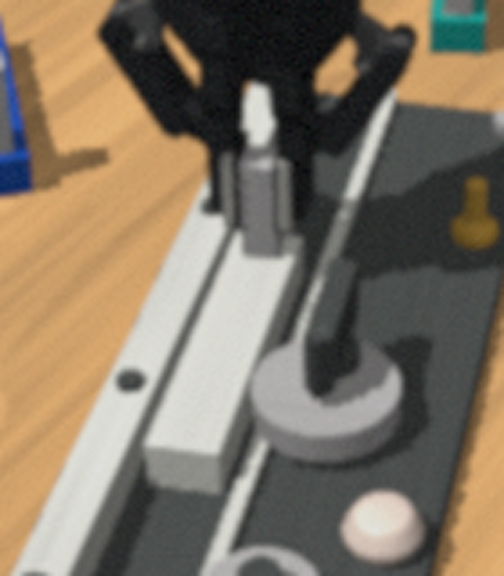

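```bash
python3 -m inch '[[[0,0,0],[0,0,0],36],[[0,0,0],[0,0,0],36],[[0,0,0],[0,0,0],36],[[0,-20,0],[0,0,0],36],[[0,-60,0],[0,0,0],36],[[0,-110,0],[0,0,0],36],[[0,-120,-50],[0,0,0],36],[[0,-120,-100],[0,0,0],36],[[0,-120,-150],[0,0,0],36],[[-50,-120,-200],[0,0,0],36],[[-90,-120,-240],[0,0,0],36],[[-90,-120,-280],[0,0,0],36],[[-90,-120,-280],[0,0,0],36]]'
python3 - <<'E'
from workcell import bot
from h import *
p=np.load("p.npy"); goal([.5,0,.2],19)
im=[]
for n,(a,b,u,v) in {"side":(200,400,150,300),"top":(130,290,120,270)}.items():
    c=bot.camera(n); g=c["frame"][a:b,u:v,::-1]; k=520/g.shape[0]
    im.append(cv2.resize(g,None,fx=k,fy=k,interpolation=cv2.INTER_CUBIC)[:,:400])
    print(n,[((proj(c,G(p,P))-[u,a])*k).round().tolist() for P in [(12.5,90,32),(42.5,90,32),(27.5,-38,80),(-20,44,31),(-20,62,66),(-20,8,66)]])
cv2.imwrite("pics/e.png",np.hstack(im))
E
```

```text
time: 10.6
ee_pos: [0.5816, -0.3103, 0.166]
tcp_rot: [-90.0, -0.1, 18.9]
wrist_force: [0.6, -0.5, -1.0]
opening: 0.0358
t 10.6 at [ 0.5816 -0.3103  0.166 ] [-90.   -0.1  18.9] F [ 0.6 -0.5 -1. ] op 35.8
shift [23.2, -33.8, 320.0] turn [-0.0, -0.002, 0.002]
side [[[157.0, 322.0]], [[102.0, 314.0]], [[188.0, 108.0]], [[237.0, 274.0]], [[229.0, 245.0]], [[251.0, 184.0]]]
top [[[145.0, 287.0]], [[131.0, 237.0]], [[346.0, 166.0]], [[241.0, 315.0]], [[195.0, 314.0]], [[293.0, 282.0]]]
```

View pics/e.png

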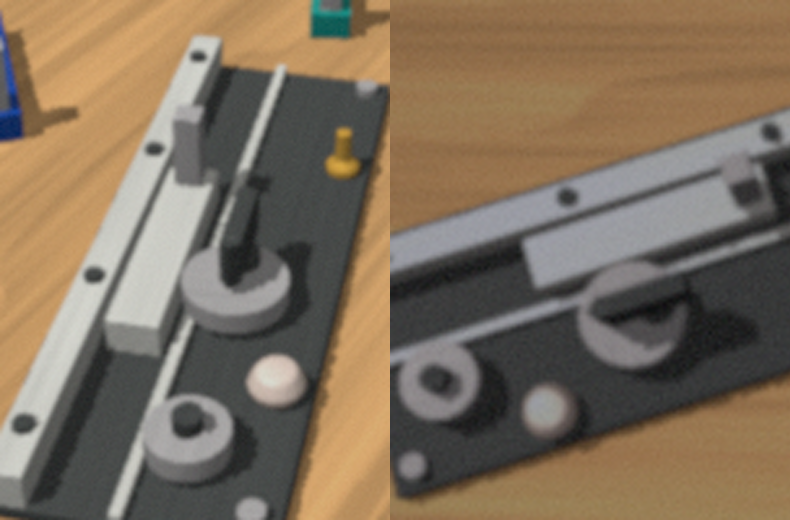

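```bash
python3 -c "
from workcell import bot
print(bot.job_done(), bot.get_obs()['time'])"
```

```text
the job is handed in; nothing more can be done
the job is handed in; nothing more can be done
```

The eccentric is set and the gauge is through the gap; I handed the job in at about 10.7 s of the 48 s, with the robot clear of everything.

- **Roller:** I gripped its bar and turned it anticlockwise by about 73°, from roughly 0.3 rad to about pi/2. By the given formula that leaves a gap of about 35 mm. The bar's pointed end lies along the lane.
- **Gauge:** I gripped it by its post and slid it about 102 mm along the lane. It passed the roller freely, with wrist forces of about 2 N at the two checks during the slide. I then released it.

**Last checks:**
- In the top picture, after release, the gauge lies flat. Its nose was within about 1 mm of the spot 60 mm past the roller's axis.
- The disc centre was where an angle of about pi/2 puts it.
- The side view had read up to about 3 pixels off, for the nose and the roller alike. I put that down to error in my fit of the lane's pose, since their positions relative to each other agreed.
- The post top in the final top picture was about 2.5 pixels from where I expected it. I did not follow that up.
- I did not measure the gap itself. It follows from the set angle and from the 30 mm gauge passing freely.

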